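Prying open a stuck die set over a fulcrum block

ROBOT

A 6-joint arm with a two-finger parallel gripper is mounted at the origin on the work surface. World frame = base frame: x ahead of the robot, y to its left, z up, the work surface at z = 0. Lengths are in m, angles in degrees, forces in N, time in s.
With the tool pointing down it reaches from about 0.4 to 0.825 m from the base axis. Payload 7 kg.
Tool frame: the origin (TCP) lies midway between the tips of the shut fingers; the grasp point (between the pads) lies r.pinch_z behind it (r.pinch_z is the distance from the TCP to the grasp point, in m); z points along the fingers, y is the line along which they close (so a half turn about z gives the same grasp; the last joint's range is limited). The gripper opens to 88 mm and grips with 3 to 60 N. Pads are 19 mm wide; open, the fingers measure 130 mm over their backs; the gripper's body (78 mm by 193 mm) begins 47 mm behind the grasp point.
Start: joints at [-47.55, 20.546, 0.682, 0, -70.136, -16.507], TCP at [0.295, -0.607, 0.197] pointing down, gripper open.
Joint ranges: [-176.03, 176.03], [-82.01, 121.73], [-58.28, 71.71], [-173.87, 95.51], [-174.79, -0.11], [-173.66, 173.66]. Speed limits (degrees/s): [136.94, 136.94, 172.46, 180, 180, 180].

INTERFACE

Orientations are given as [roll, pitch, yaw] about the fixed x, y, z axes, in that order (R = Rz(yaw) Ry(pitch) Rx(roll)).
In Python, from plant import r, optics, job gives the robot as it stands.
- The arm moves only by the shell command python3 -m crank 'ROWS' [FORCE]. ROWS is JSON, a list of rows, each an object with "xyz": the shift along the tool's x, y, z in units of 30 mm (1.0 is 30 mm), a list of three; "delta_rot": the turn, a rotation vector about the tool's x, y, z in degrees, a list of three; "claw": the closure, from 0 (fully open) to 1 (shut). A call has 1 to 20 rows; each row is the pose to reach, as a shift and turn from the pose commanded when the call began, along the tool's axes at that moment; what a row does not reach only later rows make up. A row lasts 1/8 s, in which the tool goes at most 62.5 mm and 10.7 degrees, less where a joint would pass 70% of its speed; a pose out of reach is approached as far as the arm can. A call with a gripper value outside its range is refused whole. The fingers move at their own pace and stop on an object; FORCE is the grip in N (left out, the last holds). Time passes only in rows, so rows that repeat a pose let the fingers close. It gives the time, the measured TCP pose, the force, the opening and the grip force at its end, in the units of the state.
- r.get_state(): the state, without advancing time (a new reading comes with each control period).
- optics.capture(name): name is "side" or "top" or "wrist"; returns a dict with "img" (384x512x3 uint8, blue, green, red), "fovy" (degrees; the focal length in pixels is half the picture's height over the tangent of half this angle, whatever the lens; pixels are square), "cx", "cy" (the principal point, pixels), "eye" and "rotation" of the camera in the world; the wrist camera has in their place "hand_eye" (4x4, takes a point from camera to tool coordinates, whose origin is the TCP and whose axes are the flange's). Camera axes: x right, y up, looking along -z (the intrinsics and any distortion apply to the point x, -y, -z); pixel columns grow to the right and rows downward; lengths in m; the calibration is good to about 2 mm. A picture is of the moment at which its call begins: read the wrist's pose just before it. There is no depth.
- job.close_job(): hands the job in; it is judged then, once.
The state is a dict: "time_s": time; "joints": joint angles; "qd": joint speeds; "joint_torque": joint torques, N m; "tcp_pos": TCP position; "eef_rot": TCP orientation; "contact_force": force on the tool from outside, world axes, zero at the start; "moment": the same for the moment, N m; "gripper_width": finger opening in m; "gripper_force": force on a finger pad.
Only numpy, scipy, OpenCV 4.12 (cv2) and the standard library are available. Lean on these libraries where they do the work, as an engineer would, in place of code of your own. Each camera call takes 0.05 s, during which the arm holds its last target. There are 200 camera calls.

TASK

The die set on the bench has stuck shut. Take the flat pry bar, lay it over the fulcrum block with its toe pushed fully home in the pry slot, and lever the top shoe up until it comes up against the collars on the guide pillars, without forcing it once it is there. Then draw the bar out and lay it down flat on the open bench, not dropping it, leaving the fulcrum block standing where it is, the shoe up and the other things alone.

Things in the scene. Friction and masses are not known exactly. Their poses are not given: they have to be found in the camera images.
- die: Two-pillar steel die set, bolted down. Origin: centre of its underside on the bench, z up; +x points horizontally into the pry slot, from the slot face (plane x = -55 mm) to the die's middle. Lower shoe 110 (x) x 180 (y) x 24 mm; die plate 110 x 120 mm up to 74 mm above the bench; top shoe 110 x 120 x 22 mm on that, about 2.4 kg. Pillars at y = +42 and -42 mm, tops at 125 mm.
- slot_mouth (a point): Middle of the mouth of the pry slot, in the slot face, 69 mm above the bench (die x = -55, y = 0). The slot is a notch in the top edge of the die plate: 30 mm wide (y), 18 mm deep (x) to its end wall; floor 64 mm, roof (underside of the shut top shoe) 74 mm above the bench.
- top_shoe (a joint): Rise of the top shoe from shut, m: 0 = shut, 0.007 = its bushes meet the keeper collars round the pillars, a hard stop. Starts 0 to 1 mm up. It stays square, and tight bushes hold it wherever it is left. Raising it takes 50 to 65 N at the shoe; the bar must not bear on the die set with more than 105 N.
- fulcrum: Loose steel fulcrum block, 0.75 kg, standing ready before the pry slot: foot 40 (x) x 60 (y) x 26 mm, on it a 20 mm thick rib along y with a half-round top (radius 10 mm), 64 mm high in all. Origin: centre of its underside; its x axis lies within 0.06 rad of the die's x, across the ridge. The ridge stands 26 to 31 mm before the slot face.
- fulcrum_top (a point): Middle of the fulcrum's ridge, its highest point, 64 mm above the bench.
- pry_bar: Loose flat steel pry bar, 0.23 kg, 16 mm wide (y), 8 mm thick (z). Origin: centre of its underside, near its balance point; x along the bar: toe at +120 mm, round handle end at -128 mm. The last 45 mm is bevelled below, to 4 mm thick at the tip; the top is flat. Starts flat on the bench. Over the fulcrum with its toe in the slot it stays by itself, the toe against the slot's roof.
- bar_toe (a point): Middle of the toe's front edge (bar frame x = 120, y = 0, z = 6 mm).
- bar_press (a point): Point on the upper face near the handle end (bar frame x = -100, y = 0, z = 8 mm), a good place to press down.
- doming_block: Bystander: brass doming cube, 52 mm, loose. Origin: centre of its underside.
- mallet: Bystander: wooden mallet lying down, handle along its x axis 215 mm long, head 42 mm across and 85 mm long. Origin: under the handle.
- stock_bin: Bystander: open red plastic bin 150 x 100 x 65 mm. Origin: centre of its underside.
- brush_pot: Bystander: white ceramic cup, 68 mm across, 100 mm high. Origin: centre of its underside.
There are look-alikes about, which are no part of the job. Several things look just like the pry_bar: the one meant starts farthest to the robot's left. Of the things that look like the die, the smaller one is meant.

How it is judged (in metres and radians):
On the way, in this order (a step that is already met when the one before it is completed fails the run):
1. the bar rests on the fulcrum block with its toe at least 12 mm inside the pry slot (x of bar_toe in the frame of die above -0.043 m and y of bar_toe in the frame of die between -0.015 and 0.015 m and z of bar_toe in the frame of die between 0.063 and 0.076 m and contact force between pry_bar and fulcrum above 0.5 N), for 0.2 s.
2. the top shoe has been levered up to the collars (within 0.6 mm) with the bar bearing on the fulcrum block (value of joint top_shoe above 0.0064 m and contact force between pry_bar and fulcrum above 10 N), for 0.1 s.
At the end, for the whole second after the job is handed in: The top shoe stands up against the collars (at most 0.8 mm short); the pry bar lies still, flat on the bench, touching neither die nor fulcrum block; the fulcrum block stands upright within 15 mm of where it was (value of joint top_shoe above 0.0062 m and height (world z) of pry_bar below 0.004 m and angle between pry_bar's own z axis and vertical below 0.06 rad and linear speed of pry_bar below 0.02 m/s and contact force between pry_bar and fulcrum below 0.1 N and contact force between pry_bar and die below 0.1 N and angle between fulcrum's own z axis and vertical below 0.05 rad and distance of fulcrum from where it was at the start of the episode below 0.015 m).
It fails at once if the bar is forced against the die set with more than 105 N (contact force between pry_bar and die above 105 N).
It fails at once if the bar is dropped (falls faster than 0.6 m/s out of the fingers) (linear speed of pry_bar above 0.6 m/s and contact force between the fingers and pry_bar below 0.05 N).
It fails at once if the fulcrum block is knocked over (angle between fulcrum's own z axis and vertical above 0.5 rad).
It fails at once if a bystander is pushed more than 30 mm (distance of any of doming_block, mallet, stock_bin, brush_pot from where it was at the start of the episode above 0.03 m).
It also fails if it takes over 66 s, if anything falls off the work surface, if the arm or the gripper's body presses on something with over 40 N, if the wrist force passes 120 N, or if a joint passes its speed limit or range.

## Working session

There is one attempt and no reset: what is moved stays moved. The work goes in short steps, Python scripts to look and compute and a shell command to move; the robot and the scene stay as the last step left them, time stands still between calls to the robot, and variables do not carry over. Pictures are saved under pics/ and viewed, at most 10 in all, crops included, and the job is handed in when it is done.

```bash
mkdir -p pics; ls; cat > h.py <<'E'
import numpy as np, cv2
from plant import r, optics, job
def snap(n,f):
    c=optics.capture(n); cv2.imwrite('pics/'+f,c['img']); return c
E
python3 - <<'E'
from h import *
s=r.get_state(); print(s, r.pinch_z)
import pickle
a=snap('side','side0.png'); b=snap('top','top0.png')
pickle.dump((a,b),open('c0.pkl','wb'))
for c in(a,b): print({k:v for k,v in c.items() if k!='img'})
cv2.imwrite('pics/both.png',cv2.resize(np.vstack([a['img'],b['img']]),(512,768))[:, :] if 0 else b['img'])
E
```

```text
pics
{'time_s': 0.0, 'joints': array([-4.75501142e+01,  2.05932263e+01,  6.31068437e-01, -1.78200659e-02,
       -7.01365583e+01, -1.65086394e+01]), 'qd': array([ 0.04105071, -0.0247117 ,  0.01419442, -0.11424155,  0.04924436,
       -0.02119229]), 'joint_torque': array([-1.56618033e-03, -5.82715523e+01,  2.93035895e+01,  6.99687347e+00,
        6.42518105e-03, -1.58084058e-04]), 'tcp_pos': array([ 0.29500095, -0.60649741,  0.19578921]), 'eef_rot': array([ 1.79900593e+02, -1.19924703e-02, -1.54064813e+02]), 'contact_force': array([ 0.45492648,  0.52903488, -0.01085678]), 'moment': array([ 0.0086666 ,  0.01207911, -0.01135099]), 'gripper_force': 0.0, 'gripper_width': 0.08752064851096499} 0.0188
{'fovy': 43.08820981614395, 'cx': 249.2796484148285, 'cy': 190.35517457909526, 'eye': array([-0.36439699, -0.80900585,  1.43824173]), 'rotation': array([ 39.90455071,  -1.06096605, -46.01399936])}
{'fovy': 52.94559095604279, 'cx': 260.11355447472164, 'cy': 193.55567019688667, 'eye': array([ 0.17775943, -0.02482148,  1.4126571 ]), 'rotation': array([ 12.14667661,  -0.30989008, -90.93938008])}
```

View pics/top0.png

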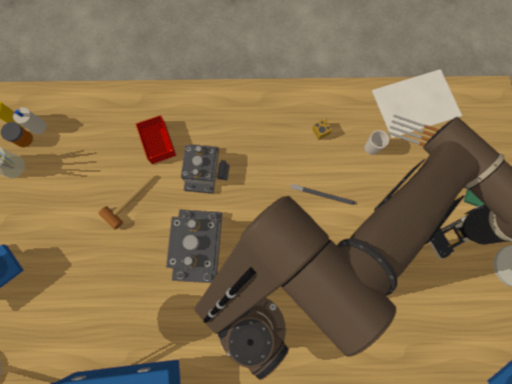

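View pics/side0.png

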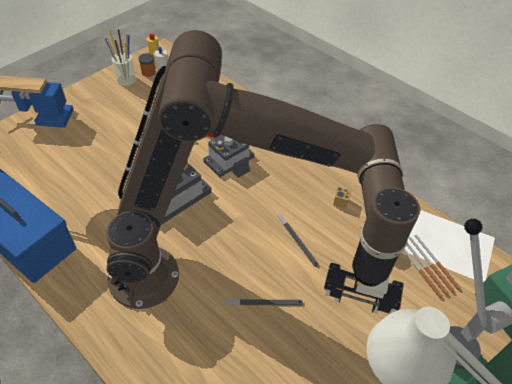

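```bash
cat >> h.py <<'E'
from scipy.spatial.transform import Rotation as Ro
def cam(c,st=None):
    if 'eye' in c: return Ro.from_euler('xyz',c['rotation'],degrees=True).as_matrix(),np.array(c['eye'])
    T=np.eye(4);T[:3,:3]=Ro.from_euler('xyz',st['eef_rot'],degrees=True).as_matrix();T[:3,3]=st['tcp_pos']
    T=T@np.array(c['hand_eye']); return T[:3,:3],T[:3,3]
def ray(c,u,v,z,st=None):
    R,e=cam(c,st); f=192/np.tan(np.radians(c['fovy']/2))
    d=R@np.array([(u-c['cx'])/f,-(v-c['cy'])/f,-1]); return e+d*(z-e[2])/d[2]
def proj(c,p,st=None):
    R,e=cam(c,st); f=192/np.tan(np.radians(c['fovy']/2)); q=R.T@(np.array(p)-e)
    return c['cx']-f*q[0]/q[2], c['cy']+f*q[1]/q[2]
E
python3 - <<'E'
from h import *
import pickle
a,b=pickle.load(open('c0.pkl','rb'))
np.set_printoptions(precision=3,suppress=True)
for n,c,u,v,z in [('barA top end l',b,293,186,.006),('barA r',b,355,203,.006),('A side far',a,280,216,.006),('A side near',a,317,266,.006),
 ('B l',a,228,301,.006),('B r',a,302,302,.006),('die top',b,200,160,.1),('fulc',b,222,171,.064),('fulc side',a,241,165,.064),('base',b,250,342,0.1),('cube',b,322,129,.05),('cup',b,376,142,.1),('mallet',b,110,217,.03),('bin',b,155,139,.03)]:
  print(n,ray(c,u,v,z))
S=cv2.resize(a['img'][120:330,180:380],(800,840),interpolation=cv2.INTER_CUBIC)
T=cv2.resize(b['img'][130:230,160:370],None,fx=3.8,fy=3.8,interpolation=cv2.INTER_CUBIC)
S=cv2.resize(a['img'][120:200,180:390],None,fx=3.8,fy=3.8,interpolation=cv2.INTER_CUBIC)[:210]
cv2.imwrite('pics/crop1.png',np.vstack([T,S]))
E
```

```text
barA top end l [ 0.507 -0.161  0.006]
barA r [ 0.439 -0.39   0.006]
A side far [ 0.507 -0.162  0.006]
A side near [ 0.437 -0.393  0.006]
B l [ 0.133 -0.27   0.006]
B r [ 0.298 -0.443  0.006]
die top [0.585 0.175 0.1  ]
fulc [0.554 0.1   0.064]
fulc side [0.549 0.082 0.064]
base [-0.028  0.004  0.1  ]
cube [ 0.715 -0.273  0.05 ]
cup [ 0.643 -0.456  0.1  ]
mallet [0.397 0.507 0.03 ]
bin [0.692 0.356 0.03 ]
```

View pics/crop1.png

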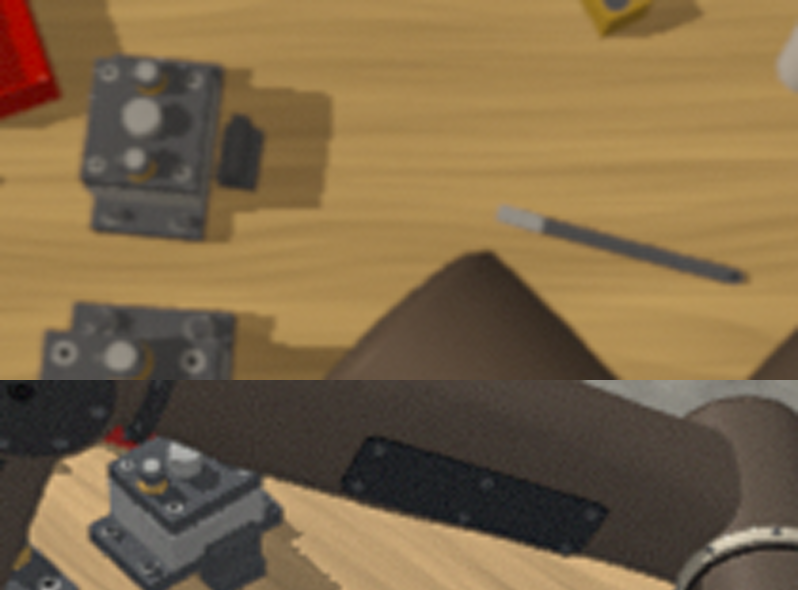

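```bash
cat >> h.py <<'E'
np.set_printoptions(precision=4,suppress=True)
def go(p,rpy,st=None):
    st=st or r.get_state(); R=Ro.from_euler('xyz',st['eef_rot'],degrees=True)
    print('rows xyz',R.inv().apply(np.array(p)-st['tcp_pos'])/.03,'rot',np.degrees((R.inv()*Ro.from_euler('xyz',rpy,degrees=True)).as_rotvec()))
E
python3 - <<'E'
from h import *
import pickle
a,b=pickle.load(open('c0.pkl','rb'))
for n,u,v in [('fr',222,67),('nr',205,185),('fl',97,58),('nl',82,183)]: print(n,ray(b,160+u/3.8,130+v/3.8,.0965))
for n,u,v in [('fulc a',242,117),('b',232,187)]: print(n,ray(b,160+u/3.8,130+v/3.8,.06))
go([.45,-.27,.25],[180,0,-106.7])
E
```

```text
fr [0.6314 0.11   0.0965]
nr [0.5169 0.125  0.0965]
fl [0.642  0.2279 0.0965]
nl [0.5205 0.2388 0.0965]
fulc a [0.5932 0.0942 0.06  ]
b [0.5239 0.1034 0.06  ]
rows xyz [-9.551   7.8331 -1.7928] rot [  0.086    0.0283 -47.367 ]
```

```bash
python3 -m crank '[{"xyz":[-3,3,-1.8],"delta_rot":[0,0,-10],"claw":0.0},{"xyz":[-9.55,7.83,-1.8],"delta_rot":[0,0,-47.4],"claw":0},{"xyz":[-9.55,7.83,-1.8],"delta_rot":[0,0,-47.4],"claw":0},{"xyz":[-9.55,7.83,-1.8],"delta_rot":[0,0,-47.4],"claw":0},{"xyz":[-9.55,7.83,-1.8],"delta_rot":[0,0,-47.4],"claw":0},{"xyz":[-9.55,7.83,-1.8],"delta_rot":[0,0,-47.4],"claw":0},{"xyz":[-9.55,7.83,-1.8],"delta_rot":[0,0,-47.4],"claw":0},{"xyz":[-9.55,7.83,-1.8],"delta_rot":[0,0,-47.4],"claw":0},{"xyz":[-9.55,7.83,-1.8],"delta_rot":[0,0,-47.4],"claw":0}]'
python3 - <<'E'
from h import *
import pickle
s=r.get_state(); c=snap('wrist','w1.png'); pickle.dump((s,c),open('w1.pkl','wb'))
print(s['tcp_pos'],s['eef_rot'],s['joints']); print(c['hand_eye'],c['fovy'])
t=snap('top','top1.png'); pickle.dump(t,open('t1.pkl','wb'))
cv2.imwrite('pics/v1.png',np.vstack([c['img'][:, :],cv2.resize(t['img'][110:240,160:380],(512,302))[:210]]))
E
```

```text
time_s: 1.23
tcp_pos: [0.4495, -0.2712, 0.2504]
eef_rot: [180.0, -0.0, -106.7]
contact_force: [-0.4, -0.1, 0.3]
gripper_width: 0.0875
gripper_force: 0.0
[ 0.4495 -0.2712  0.2504] [ 179.9554   -0.0053 -106.7383] [ -9.6803   4.4953 -13.1227  -0.0002 -72.4269  -7.0579]
[[-0.0002  0.9614  0.275   0.0737]
 [ 1.      0.0001  0.0004  0.0004]
 [ 0.0003  0.275  -0.9614 -0.1879]
 [ 0.      0.      0.      1.    ]] 61.34753418172932
```

View pics/v1.png

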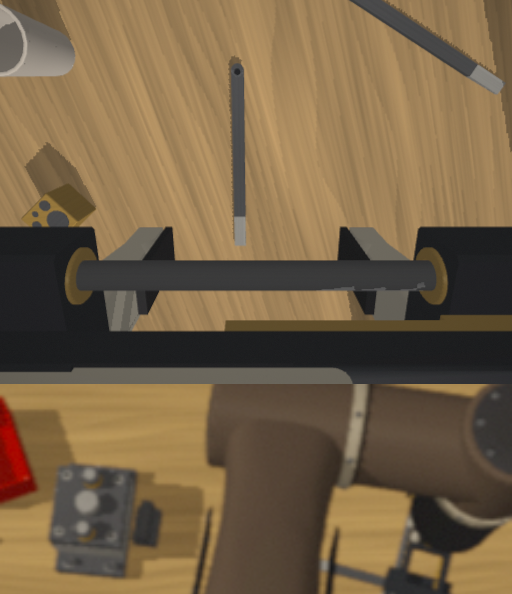

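```bash
python3 - <<'E'
from h import *
import pickle
s,c=pickle.load(open('w1.pkl','rb'))
g=c['img'].astype(int); 
for n,u,v in [('handle',237.5,59),('toe',240,245),('h',237.5,61),('mid',238.5,150)]: print(n,ray(c,u,v,.008,s))
d=ray(c,240,245,.008,s)-ray(c,237.5,61,.008,s); print(np.hypot(*d[:2]),np.degrees(np.arctan2(d[1],d[0])))
go([.575,.07,.27],[180,0,-96])
E
```

```text
handle [ 0.436  -0.3929  0.008 ]
toe [ 0.5088 -0.1521  0.008 ]
h [ 0.4367 -0.3907  0.008 ]
mid [ 0.469  -0.2847  0.008 ]
0.24928833171325587 73.19571716898214
rows xyz [-12.104   -0.7224  -0.6535] rot [  0.0396   0.0006 -10.7714]
```

```bash
python3 -m crank '[{"xyz":[-12.1,-0.72,-0.65],"delta_rot":[0,0,-10.8],"claw":0.0},{"xyz":[-12.1,-0.72,-0.65],"delta_rot":[0,0,-10.8],"claw":0},{"xyz":[-12.1,-0.72,-0.65],"delta_rot":[0,0,-10.8],"claw":0},{"xyz":[-12.1,-0.72,-0.65],"delta_rot":[0,0,-10.8],"claw":0},{"xyz":[-12.1,-0.72,-0.65],"delta_rot":[0,0,-10.8],"claw":0},{"xyz":[-12.1,-0.72,-0.65],"delta_rot":[0,0,-10.8],"claw":0},{"xyz":[-12.1,-0.72,-0.65],"delta_rot":[0,0,-10.8],"claw":0},{"xyz":[-12.1,-0.72,-0.65],"delta_rot":[0,0,-10.8],"claw":0},{"xyz":[-12.1,-0.72,-0.65],"delta_rot":[0,0,-10.8],"claw":0}]'
python3 - <<'E'
from h import *
import pickle
s=r.get_state(); c=snap('wrist','w2.png'); pickle.dump((s,c),open('w2.pkl','wb'))
print(s['tcp_pos'],s['eef_rot'],s['joints'])
cv2.imwrite('pics/v2.png',cv2.resize(c['img'][0:260,120:420],None,fx=2.3,fy=2.3,interpolation=cv2.INTER_CUBIC))
E
```

```text
time_s: 2.45
tcp_pos: [0.5747, 0.0698, 0.2703]
eef_rot: [180.0, -0.0, -96.0]
contact_force: [-0.5, 0.4, 0.4]
gripper_width: 0.0878
gripper_force: 0.0
[0.5747 0.0698 0.2703] [179.9945  -0.0042 -95.9612] [ 26.2715   9.2765  -5.0103   0.0007 -75.7201 -32.2328]
```

View pics/v2.png

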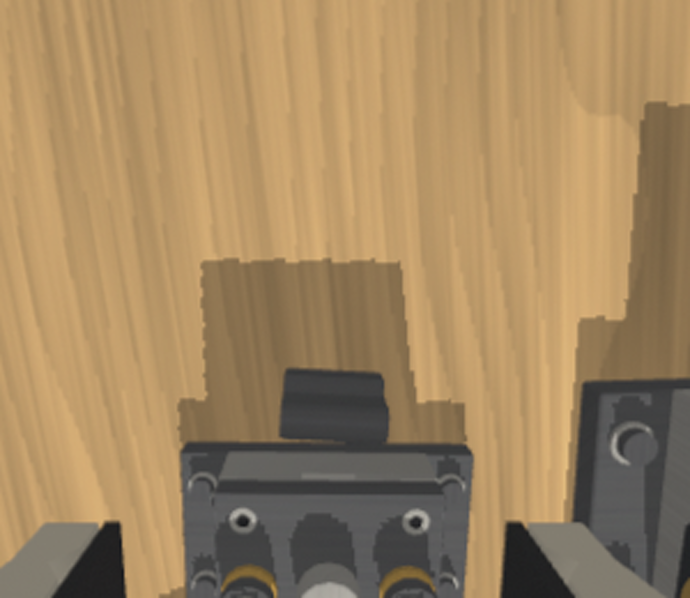

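```bash
python3 - <<'E'
from h import *
import pickle
s,c=pickle.load(open('w2.pkl','rb'))
k=c['img'][150:240,190:335].astype(float)
k=np.clip((k/160)**.6*255,0,255).astype(np.uint8)
cv2.imwrite('pics/v3.png',cv2.resize(k,None,fx=5.5,fy=5.5,interpolation=cv2.INTER_CUBIC))
# predicted pixels of model with guesses
yaw=np.radians(84); X=np.array([np.cos(yaw),np.sin(yaw)]);Y=np.array([-X[1],X[0]]); m=np.array([.574,.1175])
for n,dx,dy,z in [('shoeL',0,.06,.0965),('shoeR',0,-.06,.0965),('shoe lowL',0,.06,.0745),('low',0,-.06,.0745),('lsL',0,.09,.024),('lsR',0,-.09,.024),('slot',0,.015,.064),('slot',0,-.015,.064),('ridge',-.028,.03,.064),('ridge',-.028,-.03,.064),('footf',-.048,.03,.026),('foot',-.048,-.03,.026)]:
    p=m+dx*X+dy*Y; u,v=proj(c,[*p,z],s); print(n,p,u,v,'zoom',(u-190)*5.5,(v-150)*5.5)
E
```

```text
shoeL [0.5143 0.1238] 311.3507422064148 205.2254306396399 zoom 667.4290821352813 303.73986851801953
shoeR [0.6337 0.1112] 209.39635432012557 205.17605264060305 zoom 106.67994876069062 303.46828952331674
shoe lowL [0.5143 0.1238] 308.4286304484467 199.59734435041233 zoom 651.3574674664569 272.7853939272678
low [0.6337 0.1112] 211.83685345898988 199.5505433223327 zoom 120.10269402444433 272.52798827282976
lsL [0.4845 0.1269] 324.30486439429745 188.68684767587155 zoom 738.676754168636 212.7776622172935
lsR [0.6635 0.1081] 195.0259052164305 188.6241564128942 zoom 27.642478690367682 212.43286027091807
slot [0.5591 0.1191] 271.8048943954718 197.09769413812444 zoom 449.926919175095 259.0373177596844
slot [0.5889 0.1159] 248.24830663468134 197.08627823236114 zoom 320.3656864907474 258.9745302779863
ridge [0.5412 0.0928] 284.12322024247806 175.68250278527157 zoom 517.6777113336293 141.2537653189936
ridge [0.6009 0.0865] 236.11357413280192 175.6591982684783 zoom 253.62465773041055 141.1255904766306
footf [0.5391 0.0729] 282.1122152419764 154.70464193635894 zoom 506.6171838308702 25.875530649974166
foot [0.5988 0.0666] 237.52348024731037 154.68296317727825 zoom 261.3791413602071 25.756297475030394
```

View pics/v3.png

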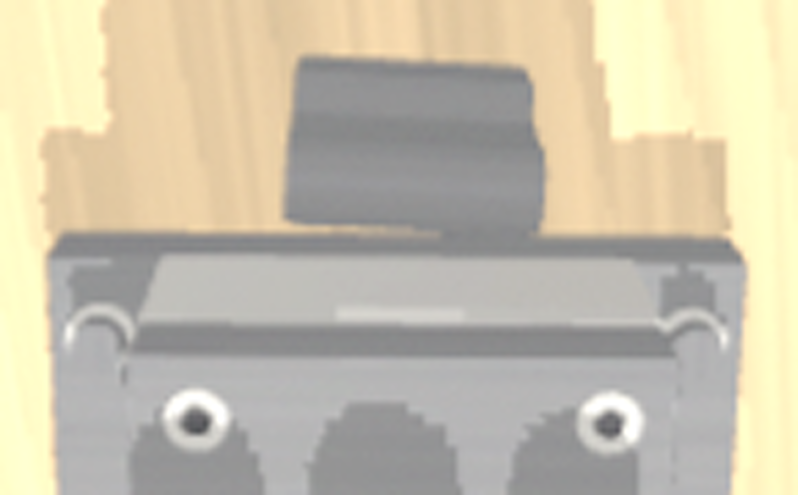

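```bash
python3 - <<'E'
from h import *
import pickle
s,c=pickle.load(open('w2.pkl','rb'))
q=lambda u,v,z: ray(c,190+u/5.5,150+v/5.5,z,s)
for n,u,v,z in [('shoeR',127,356,.0965),('shoeL',678,356,.0965),('lowR',133,325,.0745),('lowL',663,325,.0745),('slotR',337,309,.064),('slotL',465,309,.064),('lsR',50,258,.024),('lsL',745,258,.024),('footR',300,58,.026),('footL',530,68,.026),('footbedR',300,58,.026),('crestR',285,200,.062),('crestL',546,213,.062)]:
  print(n,q(u,v,z))
for a,b in [((127,356,.0965),(678,356,.0965)),((337,309,.064),(465,309,.064)),((300,58,.026),(530,68,.026))]:
  d=q(*b)-q(*a); print((q(*a)+q(*b))/2,np.hypot(*d[:2]),np.degrees(np.arctan2(d[1],d[0]))-90)
E
```

```text
shoeR [0.631  0.1235 0.0965]
shoeL [0.5127 0.1359 0.0965]
lowR [0.6325 0.1239 0.0745]
lowL [0.5124 0.1365 0.0745]
slotR [0.5864 0.1285 0.064 ]
slotL [0.5567 0.1316 0.064 ]
lsR [0.6597 0.1206 0.024 ]
lsL [0.4834 0.1391 0.024 ]
footR [0.5903 0.0756 0.026 ]
footL [0.5343 0.0839 0.026 ]
footbedR [0.5903 0.0756 0.026 ]
crestR [0.5956 0.1016 0.062 ]
crestL [0.536  0.1109 0.062 ]
[0.5719 0.1297 0.0965] 0.11892686433236666 84.02946335122874
[0.5715 0.13   0.064 ] 0.029879627366342244 84.02925708776547
[0.5623 0.0797 0.026 ] 0.05667454668043115 81.5052329367744
```

```bash
python3 - <<'E'
from h import *
go([.4697,-.2814,.09],[180,0,-106.8]); go([.4697,-.2814,.003],[180,0,-106.8])
E
```

```text
rows xyz [12.008   2.2665  6.0134] rot [-0.0103  0.0053 10.8396]
rows xyz [12.0083  2.267   8.9134] rot [-0.0103  0.0053 10.8396]
```

```bash
python3 -m crank '[{"xyz":[6,1,1],"delta_rot":[0,0,5],"claw":0.2},{"xyz":[6,1,1],"delta_rot":[0,0,5],"claw":0.2},{"xyz":[6,1,1],"delta_rot":[0,0,5],"claw":0.2},{"xyz":[12.01,2.27,6],"delta_rot":[0,0,10.84],"claw":0.4},{"xyz":[12.01,2.27,6],"delta_rot":[0,0,10.84],"claw":0.4},{"xyz":[12.01,2.27,6],"delta_rot":[0,0,10.84],"claw":0.4},{"xyz":[12.01,2.27,6],"delta_rot":[0,0,10.84],"claw":0.4},{"xyz":[12.01,2.27,6],"delta_rot":[0,0,10.84],"claw":0.4},{"xyz":[12.01,2.27,6],"delta_rot":[0,0,10.84],"claw":0.4}]' 50
python3 - <<'E'
from h import *
s=r.get_state(); print(s['gripper_width'],s['tcp_pos'],s['eef_rot']);go([.4697,-.2814,.003],[180,0,-106.8])
c=snap('wrist','w3.png'); 
g=c['img'][150:300,130:380]
m=cv2.inRange(c['img'],(0,0,0),(110,110,110)); 
import pickle; pickle.dump((s,c),open('w3.pkl','wb'))
print(proj(c,[.4697,-.2814,.008],s),proj(c,[.474,-.267,.008],s))
E
```

```text
time_s: 3.62
tcp_pos: [0.4704, -0.281, 0.0909]
eef_rot: [-180.0, -0.0, -106.8]
contact_force: [1.6, 0.1, 0.7]
gripper_width: 0.0526
gripper_force: 0.0
0.05259509381478403 [ 0.4704 -0.281   0.0909] [-179.9521   -0.0103 -106.7811]
rows xyz [0.0186 0.0203 2.9297] rot [-0.0479 -0.0103  0.0189]
(np.float64(256.11230848969143), np.float64(186.0303336263682)) (np.float64(256.1568812811444), np.float64(202.53618792394076))
```

View pics/w3.png

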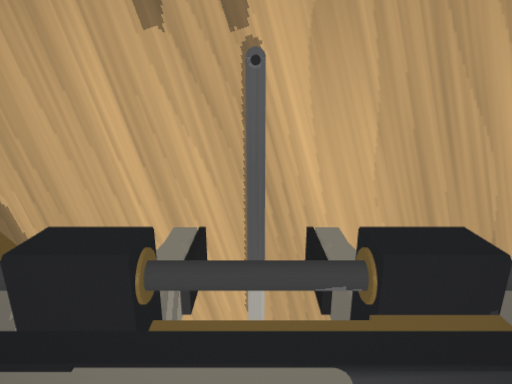

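The bar runs down the centre line (column 256, handle end at row 48) and lies squarely between the fingers. Grasp.

```bash
python3 - <<'E'
from h import *
import pickle
s,c=pickle.load(open('w3.pkl','rb'));h=ray(c,256,47,.008,s);print(h, h+.128*np.array([.289,.957,0]))
E
python3 -m crank '[{"xyz":[0,0,1.5],"delta_rot":[0,0,0],"claw":0.4},{"xyz":[0,0,2.6],"delta_rot":[0,0,0],"claw":0.4},{"xyz":[0,0,2.92],"delta_rot":[0,0,0],"claw":0.4},{"xyz":[0,0,2.92],"delta_rot":[0,0,0],"claw":0.4},{"xyz":[0,0,2.92],"delta_rot":[0,0,0],"claw":1},{"xyz":[0,0,2.92],"delta_rot":[0,0,0],"claw":1},{"xyz":[0,0,2.92],"delta_rot":[0,0,0],"claw":1},{"xyz":[0,0,2.92],"delta_rot":[0,0,0],"claw":1},{"xyz":[0,0,2.92],"delta_rot":[0,0,0],"claw":1},{"xyz":[0,0,2.92],"delta_rot":[0,0,0],"claw":1}]' 50
```

```text
[ 0.4377 -0.3879  0.008 ] [ 0.4747 -0.2654  0.008 ]
time_s: 4.92
tcp_pos: [0.4703, -0.2803, 0.0026]
eef_rot: [180.0, -0.0, -106.7]
contact_force: [0.5, 0.2, -0.5]
gripper_width: 0.001
gripper_force: 0.0
```

```bash
python3 - <<'E'
from h import *
import pickle
s=r.get_state();print(s['gripper_width'],s['gripper_force'])
c=snap('wrist','w4.png');t=snap('side','s4.png')
cv2.imwrite('pics/v4.png',np.vstack([c['img'][:320],cv2.resize(t['img'][190:340,200:400],(512,384))[:280]]))
E
```

```text
0.0009646435408165161 0.0
```

View pics/v4.png

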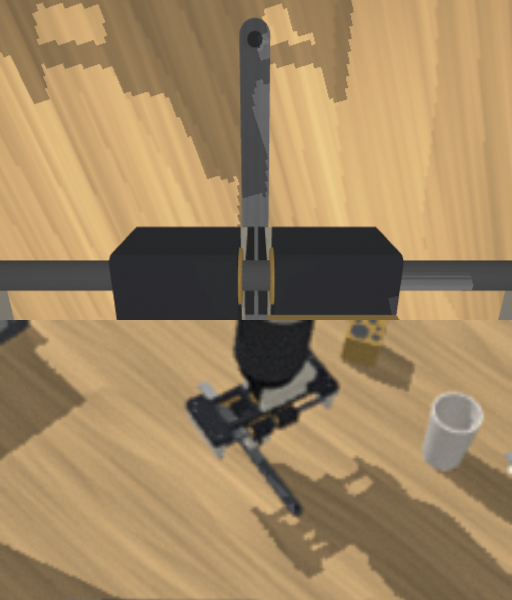

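```bash
python3 - <<'E'
from h import *
s=r.get_state(); c=optics.capture('wrist')
for z in (.008,.015,.02): print(z,ray(c,254.5,18,z,s),ray(c,240,100,z,s),ray(c,269.5,100,z,s),np.linalg.norm(ray(c,240,100,z,s)-ray(c,269.5,100,z,s)))
print('tcp px',proj(c,s['tcp_pos'],s), 'pinch',proj(c,s['tcp_pos']+[0,0,.0188],s))
k=c['img'][190:384,200:320]; print(k[::12,40:70:3].mean(axis=2).astype(int))
E
```

```text
0.008 [ 0.4382 -0.3886  0.008 ] [ 0.4573 -0.3524  0.008 ] [ 0.442  -0.3478  0.008 ] 0.016010232265183808
0.015 [ 0.4386 -0.3871  0.015 ] [ 0.457  -0.3523  0.015 ] [ 0.4422 -0.3479  0.015 ] 0.015395989657901475
0.02 [ 0.4389 -0.3861  0.02  ] [ 0.4567 -0.3523  0.02  ] [ 0.4424 -0.348   0.02  ] 0.014957244938414006
tcp px (np.float64(255.24005843005943), np.float64(221.75125894783545)) pinch (np.float64(255.18294488736512), np.float64(233.96812933627456))
[[117  72  69  70  71  69  69  72  91  98]
 [114  99  94  97  98  95  95  99  96  97]
 [114  98  95  96  97  95  94  98  95  97]
 [ 92  98  94  79  77  90  75  78  96  97]
 [ 40 123 130  36  37  72  36  37 111 132]
 [ 46  91 131  36  37  73  36  36  42 103]
 [ 79  96  66  66  66  66  66  66  66  75]
 [ 98 101  75  75  75  76  75  74  75  75]
 [ 97  97  73  73  73  73  73  73  74  73]
 [ 79  98  75  43  43  64  42  43  44 101]
 [ 41  72  74  42  43  64  42  42  43 123]
 [ 92  92  92  91  91  92  91  92  91  92]
 [ 40  38  39  39  39  39  40  39  39  39]
 [ 40  39  39  40  40  38  39  40  39  40]
 [ 39  38  39  39  39  39  39  39  38  39]
 [128 128 128 128 128 128 128 127 128 127]
 [127 127 127 128 127 127 127 127 127 126]]
```

```bash
python3 -m crank '[{"xyz":[0,0,0.05],"delta_rot":[0,0,0],"claw":1},{"xyz":[0,0,0.1],"delta_rot":[0,0,0],"claw":1},{"xyz":[0,0,0.1],"delta_rot":[0,0,0],"claw":1}]' 50
python3 -m crank '[{"xyz":[0,0,0.05],"delta_rot":[0,0,0],"claw":1},{"xyz":[0,0,0.1],"delta_rot":[0,0,0],"claw":1},{"xyz":[0,0,0.1],"delta_rot":[0,0,0],"claw":1}]' 50
```

```text
time_s: 5.45
tcp_pos: [0.4702, -0.2803, -0.0006]
eef_rot: [180.0, -0.0, -106.7]
contact_force: [-0.6, 0.3, -0.1]
gripper_width: 0.0007
gripper_force: 0.0
time_s: 5.82
tcp_pos: [0.4702, -0.2803, -0.0035]
eef_rot: [180.0, -0.0, -106.7]
contact_force: [0.3, 0.3, 0.3]
gripper_width: 0.0005
gripper_force: 0.0
```

```bash
python3 -m crank '[{"xyz":[0,0,0.05],"delta_rot":[0,0,0],"claw":1},{"xyz":[0,0,0.1],"delta_rot":[0,0,0],"claw":1},{"xyz":[0,0,0.1],"delta_rot":[0,0,0],"claw":1}]' 50
python3 -m crank '[{"xyz":[0,0,0.05],"delta_rot":[0,0,0],"claw":1},{"xyz":[0,0,0.1],"delta_rot":[0,0,0],"claw":1},{"xyz":[0,0,0.1],"delta_rot":[0,0,0],"claw":1}]' 50
```

```text
time_s: 6.2
tcp_pos: [0.4702, -0.2803, -0.0065]
eef_rot: [180.0, -0.0, -106.7]
contact_force: [-0.5, 0.5, -0.2]
gripper_width: 0.0003
gripper_force: 0.0
time_s: 6.58
tcp_pos: [0.4703, -0.2803, -0.0095]
eef_rot: [180.0, -0.0, -106.7]
contact_force: [-0.1, 0.2, -0.0]
gripper_width: 0.0002
gripper_force: 0.0
```

```bash
python3 -m crank '[{"xyz":[0,0,0.05],"delta_rot":[0,0,0],"claw":1},{"xyz":[0,0,0.08],"delta_rot":[0,0,0],"claw":1},{"xyz":[0,0,0.08],"delta_rot":[0,0,0],"claw":1}]' 50
python3 -m crank '[{"xyz":[0,0,0.05],"delta_rot":[0,0,0],"claw":1},{"xyz":[0,0,0.08],"delta_rot":[0,0,0],"claw":1},{"xyz":[0,0,0.08],"delta_rot":[0,0,0],"claw":1}]' 50
python3 - <<'E'
from h import *
s=r.get_state(); c=optics.capture('wrist'); t=optics.capture('side')
print(s['tcp_pos'],s['contact_force'],[ray(c,254.5,v,.008,s) for v in (14,)])
u,v=proj(t,s['tcp_pos']); print(u,v)
u,v=int(u),int(v); k=t['img'][v-70:v+30,u-60:u+60]
cv2.imwrite('pics/v5.png',np.hstack([cv2.resize(k,(480,400)),cv2.resize(c['img'][180:340,190:320],(320,400))]))
E
```

```text
time_s: 6.95
tcp_pos: [0.4703, -0.2803, -0.0118]
eef_rot: [180.0, 0.0, -106.7]
contact_force: [0.2, 0.5, -0.1]
gripper_width: 0.0003
gripper_force: 0.0
time_s: 7.32
tcp_pos: [0.4703, -0.2803, -0.0142]
eef_rot: [180.0, 0.0, -106.7]
contact_force: [0.1, 0.3, -0.2]
gripper_width: 0.0005
gripper_force: 0.0
[ 0.4703 -0.2803 -0.0142] [ 0.1152  0.3052 -0.2091] [array([ 0.4386, -0.3866,  0.008 ])]
297.50446185539147 243.97688435046186
```

View pics/v5.png

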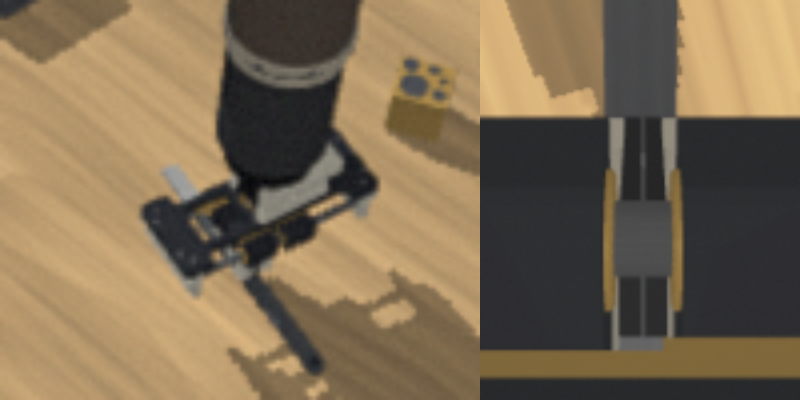

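```bash
python3 -m crank '[{"xyz":[0,0,0.05],"delta_rot":[0,0,0],"claw":1},{"xyz":[0,0,0.1],"delta_rot":[0,0,0],"claw":1},{"xyz":[0,0,0.1],"delta_rot":[0,0,0],"claw":1}]' 50
python3 -m crank '[{"xyz":[0,0,0.05],"delta_rot":[0,0,0],"claw":1},{"xyz":[0,0,0.07],"delta_rot":[0,0,0],"claw":1},{"xyz":[0,0,0.07],"delta_rot":[0,0,0],"claw":1}]' 50
```

```text
time_s: 7.8
tcp_pos: [0.4702, -0.2803, -0.0173]
eef_rot: [180.0, -0.0, -106.7]
contact_force: [0.0, -0.3, -0.3]
gripper_width: 0.0004
gripper_force: 0.0
time_s: 8.18
tcp_pos: [0.4703, -0.2803, -0.0193]
eef_rot: [180.0, -0.0, -106.7]
contact_force: [0.5, 0.3, 0.7]
gripper_width: 0.0003
gripper_force: 0.0
```

```bash
python3 -m crank '[{"xyz":[0,0,0.05],"delta_rot":[0,0,0],"claw":1},{"xyz":[0,0,0.05],"delta_rot":[0,0,0],"claw":1}]' 50
```

```text
time_s: 8.43
tcp_pos: [0.4703, -0.2803, -0.0209]
eef_rot: [180.0, 0.0, -106.7]
contact_force: [0.1, -0.1, -0.4]
gripper_width: 0.0007
gripper_force: 0.0
```

```bash
for i in 1 2; do python3 -m crank '[{"xyz":[0,0,0.04],"delta_rot":[0,0,0],"claw":1},{"xyz":[0,0,0.04],"delta_rot":[0,0,0],"claw":1}]' 50; done
```

```text
time_s: 8.68
tcp_pos: [0.4705, -0.2803, -0.0215]
eef_rot: [-180.0, -0.0, -106.7]
contact_force: [-1.6, 1.0, 5.3]
gripper_width: 0.0003
gripper_force: 2.7
time_s: 8.93
tcp_pos: [0.4705, -0.2804, -0.0216]
eef_rot: [-180.0, -0.0, -106.7]
contact_force: [-4.5, 3.7, 17.8]
gripper_width: 0.0
gripper_force: 8.9
```

```bash
python3 -m crank '[{"xyz":[0,0,-0.5],"delta_rot":[0,0,0],"claw":0.55},{"xyz":[0,0,-0.5],"delta_rot":[0,0,0],"claw":0.55},{"xyz":[0,0,-0.5],"delta_rot":[0,0,0],"claw":0.55},{"xyz":[0,0,-0.5],"delta_rot":[0,0,0],"claw":0.55},{"xyz":[0,0,0],"delta_rot":[0,0,0],"claw":0.55},{"xyz":[0,0,0.15],"delta_rot":[0,0,0],"claw":0.55},{"xyz":[0,0,0.15],"delta_rot":[0,0,0],"claw":0.55},{"xyz":[0,0,0.15],"delta_rot":[0,0,0],"claw":0.55}]' 50
python3 -m crank '[{"xyz":[0,0,0],"delta_rot":[0,0,0],"claw":1},{"xyz":[0,0,0],"delta_rot":[0,0,0],"claw":1},{"xyz":[0,0,0],"delta_rot":[0,0,0],"claw":1},{"xyz":[0,0,0],"delta_rot":[0,0,0],"claw":1},{"xyz":[0,0,0],"delta_rot":[0,0,0],"claw":1}]' 50
```

```text
time_s: 9.93
tcp_pos: [0.4703, -0.2803, -0.0279]
eef_rot: [180.0, -0.0, -106.7]
contact_force: [-0.2, 0.4, -0.5]
gripper_width: 0.0397
gripper_force: 0.0
time_s: 10.55
tcp_pos: [0.4705, -0.2803, -0.0275]
eef_rot: [-180.0, -0.0, -106.7]
contact_force: [0.1, 0.1, 1.4]
gripper_width: 0.0148
gripper_force: 50.0
```

```bash
cat >> h.py <<'E'
M=np.array([.5716,.130]);YAW=84.0;GX=-.0155;GZ=-.0275
def bargo(d,z,tilt,lat=0,yaw=YAW,gx=GX,gz=GZ,st=None):
    a=np.radians(YAW);X=np.array([np.cos(a),np.sin(a)]);Y=np.array([-X[1],X[0]])
    toe=np.array([*(M+d*X+lat*Y),z]); Rb=Ro.from_euler('xyz',[0,tilt,yaw],degrees=True)
    O=toe-Rb.apply([.12,0,.006]); P=O+Rb.apply([gx,0,gz])
    Rt=Ro.from_matrix(Rb.as_matrix()@np.diag([-1,1,-1]))
    st=st or r.get_state(); R=Ro.from_euler('xyz',st['eef_rot'],degrees=True)
    print('d',d,'tcp',P,'rows',R.inv().apply(P-st['tcp_pos'])/.03,'rot',np.degrees((R.inv()*Rt).as_rotvec()))
E
python3 - <<'E'
from h import *
bargo(-.06,.12,2)
E
```

```text
d -0.06 tcp [ 0.5511 -0.0655  0.0912] rows [-7.6299 -0.5168 -3.9587] rot [  0.1719   1.9919 -10.6866]
```

```bash
python3 -m crank '[{"xyz":[0,0,-1],"delta_rot":[0,0,0],"claw":1},{"xyz":[0,0,-2],"delta_rot":[0,0,0],"claw":1},{"xyz":[-0.5,0,-3],"delta_rot":[0,0,-1],"claw":1},{"xyz":[-1.5,-0.1,-4],"delta_rot":[0,0.5,-3],"claw":1},{"xyz":[-3,-0.2,-4],"delta_rot":[0,1,-5],"claw":1},{"xyz":[-4.5,-0.3,-4],"delta_rot":[0,1.5,-7],"claw":1},{"xyz":[-6,-0.4,-4],"delta_rot":[0,2,-9],"claw":1},{"xyz":[-7.1,-0.5,-3.96],"delta_rot":[0.17,2,-10.7],"claw":1},{"xyz":[-7.63,-0.52,-3.96],"delta_rot":[0.17,2,-10.7],"claw":1},{"xyz":[-7.63,-0.52,-3.96],"delta_rot":[0.17,2,-10.7],"claw":1},{"xyz":[-7.63,-0.52,-3.96],"delta_rot":[0.17,2,-10.7],"claw":1}]' 50
python3 - <<'E'
from h import *
import pickle
s=r.get_state(); c=snap('wrist','w6.png'); t=snap('side','s6.png'); pickle.dump((s,c,t),open('w6.pkl','wb'))
u,v=map(int,proj(t,[.565,.05,.12])); print(u,v)
k=t['img'][v-60:v+60,max(u-80,0):u+80]
cv2.imwrite('pics/v6.png',np.hstack([cv2.resize(k,None,fx=3,fy=3),cv2.resize(c['img'][:300,150:362],None,fx=1.2,fy=1.2)]))
bargo(-.06,.0695,2);bargo(-.02,.0695,2);bargo(.012,.0695,2)
E
```

```text
time_s: 11.92
tcp_pos: [0.5504, -0.0661, 0.0909]
eef_rot: [179.9, -2.0, -96.0]
contact_force: [0.2, 0.4, -2.2]
gripper_width: 0.0148
gripper_force: 50.0
250 157
d -0.06 tcp [ 0.5511 -0.0655  0.0407] rows [-0.0899 -0.0137  1.6753] rot [ 0.0437 -0.0101 -0.0685]
d -0.02 tcp [ 0.5552 -0.0257  0.0407] rows [-1.4224 -0.0121  1.6285] rot [ 0.0437 -0.0101 -0.0685]
d 0.012 tcp [0.5586 0.0061 0.0407] rows [-2.4884 -0.0108  1.5911] rot [ 0.0437 -0.0101 -0.0685]
```

View pics/v6.png

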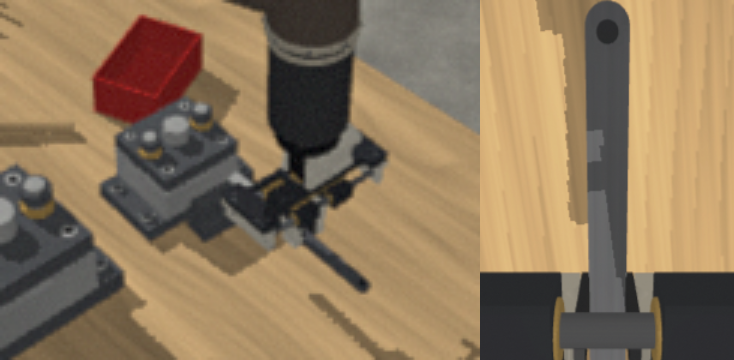

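```bash
python3 -m crank '[{"xyz":[-0.09,-0.01,0.8],"delta_rot":[0,0,0],"claw":1},{"xyz":[-0.09,-0.01,1.68],"delta_rot":[0,0,0],"claw":1},{"xyz":[-0.09,-0.01,1.68],"delta_rot":[0,0,0],"claw":1},{"xyz":[-0.6,-0.01,1.66],"delta_rot":[0,0,0],"claw":1},{"xyz":[-1.1,-0.01,1.64],"delta_rot":[0,0,0],"claw":1},{"xyz":[-1.42,-0.01,1.63],"delta_rot":[0,0,0],"claw":1},{"xyz":[-1.42,-0.01,1.63],"delta_rot":[0,0,0],"claw":1}]' 50
python3 - <<'E'
from h import *
bargo(-.02,.0695,2);bargo(.005,.0695,2);bargo(.012,.0695,2)
E
```

```text
time_s: 12.9
tcp_pos: [0.556, -0.0238, 0.0413]
eef_rot: [-180.0, -2.0, -95.9]
contact_force: [-0.5, 0.2, -2.3]
gripper_width: 0.0151
gripper_force: 50.0
d -0.02 tcp [ 0.5552 -0.0257  0.0407] rows [0.0663 0.0194 0.0192] rot [-0.0297  0.0142  0.0955]
d 0.005 tcp [ 0.5578 -0.0009  0.0407] rows [-0.7666  0.018  -0.0097] rot [-0.0297  0.0142  0.0955]
d 0.012 tcp [0.5586 0.0061 0.0407] rows [-0.9998  0.0176 -0.0178] rot [-0.0297  0.0142  0.0955]
```

```bash
python3 -m crank '[{"xyz":[-0.3,0.01,0],"delta_rot":[0,0,0],"claw":1},{"xyz":[-0.6,0.01,0],"delta_rot":[0,0,0],"claw":1},{"xyz":[-0.8,0.01,0],"delta_rot":[0,0,0],"claw":1},{"xyz":[-0.95,0.01,-0.01],"delta_rot":[0,0,0],"claw":1},{"xyz":[-0.95,0.01,-0.01],"delta_rot":[0,0,0],"claw":1}]' 50
python3 - <<'E'
from h import *
bargo(.012,.0695,2);bargo(.0175,.0695,2)
E
```

```text
time_s: 13.52
tcp_pos: [0.5584, 0.0037, 0.0401]
eef_rot: [180.0, -2.0, -96.0]
contact_force: [0.3, 1.0, -2.1]
gripper_width: 0.015
gripper_force: 50.0
d 0.012 tcp [0.5586 0.0061 0.0407] rows [-0.078   0.0013 -0.025 ] rot [ 0.0161 -0.0052  0.0272]
d 0.0175 tcp [0.5592 0.0116 0.0407] rows [-0.2612  0.0012 -0.0314] rot [ 0.0161 -0.0052  0.0272]
```

```bash
python3 -m crank '[{"xyz":[-0.1,0,-0.03],"delta_rot":[0,0,0],"claw":1},{"xyz":[-0.18,0,-0.03],"delta_rot":[0,0,0],"claw":1},{"xyz":[-0.22,0,-0.03],"delta_rot":[0,0,0],"claw":1},{"xyz":[-0.22,0,-0.03],"delta_rot":[0,0,0],"claw":1}]' 50
python3 -m crank '[{"xyz":[-0.04,0,0],"delta_rot":[0,0,0],"claw":1},{"xyz":[-0.07,0,0],"delta_rot":[0,0,0],"claw":1},{"xyz":[-0.07,0,0],"delta_rot":[0,0,0],"claw":1}]' 50
```

```text
time_s: 14.02
tcp_pos: [0.559, 0.0101, 0.0408]
eef_rot: [180.0, -2.0, -96.0]
contact_force: [-0.2, -0.1, -1.7]
gripper_width: 0.0148
gripper_force: 50.0
time_s: 14.4
tcp_pos: [0.5591, 0.012, 0.0407]
eef_rot: [180.0, -2.0, -96.0]
contact_force: [0.1, -1.1, -1.1]
gripper_width: 0.015
gripper_force: 50.0
```

```bash
python3 -m crank '[{"xyz":[-0.04,0,0],"delta_rot":[0,0,0],"claw":1},{"xyz":[-0.04,0,0],"delta_rot":[0,0,0],"claw":1},{"xyz":[-0.04,0,0],"delta_rot":[0,0,0],"claw":1}]' 50
```

```text
time_s: 14.78
tcp_pos: [0.5586, 0.0122, 0.0405]
eef_rot: [179.9, -2.1, -96.0]
contact_force: [0.3, -6.0, -1.7]
gripper_width: 0.0151
gripper_force: 50.0
```

```bash
python3 -m crank '[{"xyz":[-0.04,0,0],"delta_rot":[0,0,0],"claw":1},{"xyz":[-0.04,0,0],"delta_rot":[0,0,0],"claw":1},{"xyz":[-0.04,0,0],"delta_rot":[0,0,0],"claw":1}]' 50
```

```text
time_s: 15.15
tcp_pos: [0.558, 0.0123, 0.0403]
eef_rot: [179.8, -2.2, -96.0]
contact_force: [-0.9, -11.2, -1.5]
gripper_width: 0.0149
gripper_force: 50.0
```

```bash
python3 -m crank '[{"xyz":[0.12,0,0],"delta_rot":[0,0,0],"claw":1},{"xyz":[0.12,0,0],"delta_rot":[0,0,0],"claw":1},{"xyz":[0.12,0,0],"delta_rot":[0,0,0],"claw":1}]' 50
python3 - <<'E'
from h import *
bargo(.0165,.0705,0);bargo(.0165,.0717,-1.8)
E
```

```text
time_s: 15.52
tcp_pos: [0.5594, 0.0113, 0.0408]
eef_rot: [-180.0, -2.0, -96.0]
contact_force: [0.8, -0.1, -2.4]
gripper_width: 0.0151
gripper_force: 50.0
d 0.0165 tcp [0.5592 0.0117 0.037 ] rows [-0.0158  0.0079  0.1276] rot [-0.0098 -1.9805  0.0109]
d 0.0165 tcp [0.5593 0.0128 0.034 ] rows [-0.0566  0.0079  0.2275] rot [-0.0096 -3.7805  0.011 ]
```

```bash
python3 -m crank '[{"xyz":[0,0,0.06],"delta_rot":[0,-1,0],"claw":1},{"xyz":[-0.02,0,0.13],"delta_rot":[0,-2,0],"claw":1},{"xyz":[-0.04,0,0.18],"delta_rot":[0,-2.9,0],"claw":1},{"xyz":[-0.06,0,0.23],"delta_rot":[0,-3.8,0],"claw":1},{"xyz":[-0.06,0,0.23],"delta_rot":[0,-3.8,0],"claw":1},{"xyz":[-0.06,0,0.23],"delta_rot":[0,-3.8,0],"claw":1}]' 50
```

```text
time_s: 16.27
tcp_pos: [0.5593, 0.0124, 0.0338]
eef_rot: [180.0, 1.8, -96.0]
contact_force: [0.2, -0.3, -2.9]
gripper_width: 0.0152
gripper_force: 50.0
```

```bash
python3 -m crank '[{"xyz":[0,0,0.02],"delta_rot":[0,-0.3,0],"claw":1},{"xyz":[0,0,0.05],"delta_rot":[0,-0.6,0],"claw":1},{"xyz":[0,0,0.05],"delta_rot":[0,-0.6,0],"claw":1},{"xyz":[0,0,0.05],"delta_rot":[0,-0.6,0],"claw":1}]' 50
```

```text
time_s: 16.77
tcp_pos: [0.5593, 0.0126, 0.0323]
eef_rot: [180.0, 2.4, -96.0]
contact_force: [0.3, 0.4, -1.4]
gripper_width: 0.0151
gripper_force: 50.0
```

```bash
python3 -m crank '[{"xyz":[0,0,0],"delta_rot":[0,0,0],"claw":0.75},{"xyz":[0,0,0],"delta_rot":[0,0,0],"claw":0.6},{"xyz":[0,0,0],"delta_rot":[0,0,0],"claw":0.5},{"xyz":[0,0,0],"delta_rot":[0,0,0],"claw":0.5},{"xyz":[0,0,-0.8],"delta_rot":[0,0,0],"claw":0.5},{"xyz":[0,0,-1.8],"delta_rot":[0,0,0],"claw":0.5},{"xyz":[0,0,-1.8],"delta_rot":[0,0,0],"claw":0.5}]' 30
python3 - <<'E'
from h import *
import pickle
s=r.get_state(); c=snap('wrist','w8.png'); t=snap('side','s8.png'); pickle.dump((s,c,t),open('w8.pkl','wb'))
g=cv2.cvtColor(c['img'],cv2.COLOR_BGR2HSV)
m=(g[...,1]<60)&(g[...,2]<130); m[225:]=0
n,l,st,ce=cv2.connectedComponentsWithStats(m.astype(np.uint8))
for i in range(1,n):
    if st[i,4]>300: print(st[i],ce[i])
rows=[(v,np.where(m[v,200:312])[0]+200) for v in range(0,225,25)]
for v,x in rows: print(v,x.min() if len(x) else None,x.max() if len(x) else None,len(x))
go([.5504,-.0722,.052],[180,0,-96])
a=np.radians(84);X=np.array([np.cos(a),np.sin(a)])
for sl in(0,2.5,3.5): p=M-X*(.0165-.248*np.cos(np.radians(sl)))*-1; z=.064+.008-.2005*np.sin(np.radians(sl)); print(sl,'handle px',proj(c,[*p,z],s))
E
```

```text
time_s: 17.65
tcp_pos: [0.5608, 0.0106, 0.0887]
eef_rot: [-179.8, 2.5, -96.0]
contact_force: [-0.2, 0.2, -0.2]
gripper_width: 0.0438
gripper_force: 0.0
[ 246   29   26  196 4691] [258.4935 125.7617]
0 None None 0
25 None None 0
50 246 271 26
75 246 271 26
100 247 270 24
125 247 270 24
150 247 270 24
175 247 270 24
200 247 270 24
rows xyz [ 2.8129 -0.0038  1.0261] rot [-0.0085  2.4239 -0.0079]
0 handle px (np.float64(258.5988276647278), np.float64(26.600908194094558))
2.5 handle px (np.float64(258.53676684243976), np.float64(29.507109619459982))
3.5 handle px (np.float64(258.51282557016077), np.float64(30.842803553397204))
```

```bash
python3 -m crank '[{"xyz":[1.4,0,-0.3],"delta_rot":[0,1.2,0],"claw":1},{"xyz":[2.81,0,-0.3],"delta_rot":[0,2.4,0],"claw":1},{"xyz":[2.81,0,-0.3],"delta_rot":[0,2.4,0],"claw":1},{"xyz":[2.81,0,-0.3],"delta_rot":[0,2.4,0],"claw":1},{"xyz":[2.81,0,0.6],"delta_rot":[0,2.4,0],"claw":1},{"xyz":[2.81,0,1.03],"delta_rot":[0,2.4,0],"claw":1},{"xyz":[2.81,0,1.03],"delta_rot":[0,2.4,0],"claw":1}]' 30
python3 -m crank '[{"xyz":[0,0,0.2],"delta_rot":[0,0,0],"claw":1},{"xyz":[0,0,0.35],"delta_rot":[0,0,0],"claw":1},{"xyz":[0,0,0.45],"delta_rot":[0,0,0],"claw":1},{"xyz":[0,0,0.45],"delta_rot":[0,0,0],"claw":1}]' 30
```

```text
time_s: 18.62
tcp_pos: [0.5496, -0.0718, 0.0508]
eef_rot: [179.8, -0.0, -96.0]
contact_force: [0.3, -0.1, 0.1]
gripper_width: 0.0006
gripper_force: 0.0
time_s: 19.12
tcp_pos: [0.5503, -0.0722, 0.0382]
eef_rot: [180.0, -0.0, -96.0]
contact_force: [-0.0, -1.0, -0.3]
gripper_width: 0.0004
gripper_force: 0.0
```

```bash
python3 -m crank '[{"xyz":[0,0,0.07],"delta_rot":[0,0,0],"claw":1},{"xyz":[0,0,0.14],"delta_rot":[0,0,0],"claw":1},{"xyz":[0,0,0.14],"delta_rot":[0,0,0],"claw":1}]' 30
python3 -m crank '[{"xyz":[0,0,0.05],"delta_rot":[0,0,0],"claw":1},{"xyz":[0,0,0.07],"delta_rot":[0,0,0],"claw":1},{"xyz":[0,0,0.07],"delta_rot":[0,0,0],"claw":1}]' 30
```

```text
time_s: 19.5
tcp_pos: [0.5502, -0.0722, 0.034]
eef_rot: [180.0, -0.0, -96.0]
contact_force: [-0.0, -0.7, 0.1]
gripper_width: 0.0003
gripper_force: 0.0
time_s: 19.88
tcp_pos: [0.5503, -0.0722, 0.032]
eef_rot: [180.0, -0.0, -96.0]
contact_force: [-0.9, 0.6, -0.7]
gripper_width: 0.0001
gripper_force: 0.0
```

```bash
for i in 1 2; do python3 -m crank '[{"xyz":[0,0,0.05],"delta_rot":[0,0,0],"claw":1},{"xyz":[0,0,0.07],"delta_rot":[0,0,0],"claw":1},{"xyz":[0,0,0.07],"delta_rot":[0,0,0],"claw":1}]' 30|egrep 'tcp|cont'; done
```

```text
tcp_pos: [0.5505, -0.0722, 0.03]
contact_force: [-0.4, 0.9, 0.9]
tcp_pos: [0.5509, -0.0721, 0.0283]
contact_force: [-0.0, 0.4, 4.5]
```

```bash
for i in 1 2 3; do python3 -m crank '[{"xyz":[0,0,0.04],"delta_rot":[0,0,0],"claw":1},{"xyz":[0,0,0.06],"delta_rot":[0,0,0],"claw":1},{"xyz":[0,0,0.06],"delta_rot":[0,0,0],"claw":1}]' 30|egrep 'tcp|cont'; done
```

```text
tcp_pos: [0.5514, -0.072, 0.027]
contact_force: [-1.1, 1.3, 9.3]
tcp_pos: [0.5518, -0.072, 0.0258]
contact_force: [-1.5, 2.9, 12.8]
tcp_pos: [0.552, -0.0719, 0.0242]
contact_force: [-2.1, 1.8, 15.5]
```

```bash
for i in 1 2 3; do python3 -m crank '[{"xyz":[0,0,0.04],"delta_rot":[0,0,0],"claw":1},{"xyz":[0,0,0.06],"delta_rot":[0,0,0],"claw":1},{"xyz":[0,0,0.06],"delta_rot":[0,0,0],"claw":1}]' 30|egrep 'tcp|cont'; done
```

```text
tcp_pos: [0.5522, -0.0717, 0.0224]
contact_force: [-2.3, 3.7, 14.9]
tcp_pos: [0.5524, -0.0715, 0.0207]
contact_force: [-1.6, 4.9, 15.5]
tcp_pos: [0.5526, -0.0713, 0.019]
contact_force: [-2.6, 4.8, 15.2]
```

```bash
for i in 1 2; do python3 -m crank '[{"xyz":[0,0,0.04],"delta_rot":[0,0,0],"claw":1},{"xyz":[0,0,0.06],"delta_rot":[0,0,0],"claw":1},{"xyz":[0,0,0.06],"delta_rot":[0,0,0],"claw":1}]' 30|egrep 'tcp|cont'; done
```

```text
tcp_pos: [0.5527, -0.0711, 0.0173]
contact_force: [-1.5, 5.6, 14.9]
tcp_pos: [0.553, -0.0709, 0.0155]
contact_force: [-1.3, 7.7, 15.9]
```

```bash
for i in 1 2; do python3 -m crank '[{"xyz":[0,0,0.03],"delta_rot":[0,0,0],"claw":1},{"xyz":[0,0,0.05],"delta_rot":[0,0,0],"claw":1},{"xyz":[0,0,0.05],"delta_rot":[0,0,0],"claw":1}]' 30|egrep 'tcp|cont'; done
```

```text
tcp_pos: [0.5532, -0.0707, 0.0141]
contact_force: [-1.8, 8.8, 16.9]
tcp_pos: [0.5534, -0.0705, 0.0127]
contact_force: [-2.0, 10.0, 17.6]
```

```bash
python3 -m crank '[{"xyz":[-0.05,0,0.02],"delta_rot":[0,0,0],"claw":1},{"xyz":[-0.06,0,0.04],"delta_rot":[0,0,0],"claw":1},{"xyz":[-0.06,0,0.04],"delta_rot":[0,0,0],"claw":1}]' 30|egrep 'tcp|cont'; python3 -m crank '[{"xyz":[0,0,0.02],"delta_rot":[0,0,0],"claw":1},{"xyz":[0,0,0.03],"delta_rot":[0,0,0],"claw":1},{"xyz":[0,0,0.03],"delta_rot":[0,0,0],"claw":1}]' 30|egrep 'tcp|cont'
```

```text
tcp_pos: [0.5528, -0.0698, 0.0113]
contact_force: [-1.6, 2.8, 16.2]
tcp_pos: [0.553, -0.0697, 0.0105]
contact_force: [-1.8, 3.9, 16.8]
```

```bash
for i in 1 2; do python3 -m crank '[{"xyz":[-0.01,0,0.02],"delta_rot":[0,0,0],"claw":1},{"xyz":[-0.01,0,0.04],"delta_rot":[0,0,0],"claw":1},{"xyz":[-0.01,0,0.04],"delta_rot":[0,0,0],"claw":1}]' 30|egrep 'tcp|cont';done
```

```text
tcp_pos: [0.553, -0.0694, 0.0093]
contact_force: [-2.3, 3.9, 16.6]
tcp_pos: [0.5531, -0.0691, 0.0081]
contact_force: [-0.1, 3.3, 16.3]
```

```bash
cat > rise.py <<'E'
from h import *
import pickle
t0=pickle.load(open('w8.pkl','rb'))[2]; t1=optics.capture('side')
a=np.radians(84);X=np.array([np.cos(a),np.sin(a)]);Y=np.array([-X[1],X[0]])
P=lambda dx,dy,z:np.array(proj(t0,[*(M+dx*X+dy*Y),z]))
c=P(.055,0,.096); up=P(.055,0,.103)-c; print('7mm px',up, c)
G=[cv2.cvtColor(t['img'],cv2.COLOR_BGR2GRAY).astype(np.float32) for t in(t0,t1)]
pts=np.array([P(.02,.02,.096),P(.09,.02,.096),P(.03,.045,.096),P(.08,.045,.096),P(0.01,.06,.096),P(0.055,.055,.096)],np.float32)
for p in pts:
    x,y=map(int,np.round(p)); w=9; s=[g[y-w:y+w+1,x-w:x+w+1] for g in G]
    W=np.eye(2,3,dtype=np.float32)
    try: cc,W=cv2.findTransformECC(s[0],s[1],W,cv2.MOTION_TRANSLATION); print((x,y),W[:,2],round(cc,3))
    except cv2.error: print((x,y),'x')
E
python3 rise.py
```

```text
7mm px [-0.0287 -1.285 ] [227.3885 142.1324]
(229, 149) [ 0.0008 -1.0964] 0.723
(218, 140) [-0.0464 -0.5291] 0.958
(222, 151) [-0.2028 -0.798 ] 0.913
(214, 144) [ 0.1083 -0.3937] 0.959
(222, 156) [-0.2912 -1.0236] 0.91
(216, 148) [ 0.1903 -0.5717] 0.947
```

```bash
for i in 1 2 3; do python3 -m crank '[{"xyz":[-0.01,0,0.025],"delta_rot":[0,0,0],"claw":1},{"xyz":[-0.015,0,0.05],"delta_rot":[0,0,0],"claw":1},{"xyz":[-0.015,0,0.05],"delta_rot":[0,0,0],"claw":1}]' 30|egrep 'tcp|cont';done
```

```text
tcp_pos: [0.5531, -0.0687, 0.0066]
contact_force: [-1.9, 3.6, 16.7]
tcp_pos: [0.5532, -0.0683, 0.0051]
contact_force: [-1.6, 3.4, 17.1]
tcp_pos: [0.5533, -0.0679, 0.0036]
contact_force: [-1.5, 3.1, 16.3]
```

```bash
for i in 1 2; do python3 -m crank '[{"xyz":[-0.01,0,0.025],"delta_rot":[0,0,0],"claw":1},{"xyz":[-0.015,0,0.05],"delta_rot":[0,0,0],"claw":1},{"xyz":[-0.015,0,0.05],"delta_rot":[0,0,0],"claw":1}]' 30|egrep 'time|tcp|cont';done; python3 rise.py
```

```text
time_s: 27.42
tcp_pos: [0.5534, -0.0674, 0.0021]
contact_force: [-0.8, 2.9, 17.7]
time_s: 27.8
tcp_pos: [0.5537, -0.0672, 0.0011]
contact_force: [-2.7, 2.7, 20.9]
7mm px [-0.0287 -1.285 ] [227.3885 142.1324]
(229, 149) [-0.1871 -1.3539] 0.472
(218, 140) [-0.0076 -0.7557] 0.927
(222, 151) [-0.0751 -1.0954] 0.876
(214, 144) [ 0.1226 -0.4883] 0.939
(222, 156) [-0.2076 -1.3474] 0.846
(216, 148) [ 0.2272 -0.7841] 0.914
```

```bash
python3 -m crank '[{"xyz":[0,0,0.01],"delta_rot":[0,0,0],"claw":1},{"xyz":[0,0,0.01],"delta_rot":[0,0,0],"claw":1}]' 30|egrep 'time|tcp|cont'
```

```text
time_s: 28.1
tcp_pos: [0.5538, -0.0672, 0.0009]
contact_force: [-0.9, 2.7, 21.4]
```

```bash
python3 -m crank '[{"xyz":[0,0,0.01],"delta_rot":[0,0,0],"claw":1},{"xyz":[0,0,0.01],"delta_rot":[0,0,0],"claw":1}]' 30|egrep 'time|tcp|cont'
```

```text
time_s: 28.35
tcp_pos: [0.5539, -0.0671, 0.0007]
contact_force: [-2.5, 1.2, 21.4]
```

```bash
python3 -m crank '[{"xyz":[0,0,0.01],"delta_rot":[0,0,0],"claw":1},{"xyz":[0,0,0.01],"delta_rot":[0,0,0],"claw":1}]' 30|egrep 'time|tcp|cont'; python3 -m crank '[{"xyz":[0,0,0],"delta_rot":[0,0,0],"claw":1}]' 30|egrep 'time|tcp|cont'
```

```text
time_s: 28.6
tcp_pos: [0.5541, -0.0671, 0.0006]
contact_force: [-2.9, 2.3, 22.9]
time_s: 28.72
tcp_pos: [0.554, -0.0671, 0.0005]
contact_force: [-2.0, 2.1, 23.2]
```

```bash
python3 -m crank '[{"xyz":[0,0,-0.1],"delta_rot":[0,0,0],"claw":1},{"xyz":[0,0,-0.2],"delta_rot":[0,0,0],"claw":1},{"xyz":[0,0,-1],"delta_rot":[0,0,0],"claw":0.6},{"xyz":[0,0,-2.4],"delta_rot":[0,0,0],"claw":0.5},{"xyz":[-1,0,-2.6],"delta_rot":[0,0,0],"claw":0.5},{"xyz":[-2.6,0,-2.6],"delta_rot":[0,0,0],"claw":0.5},{"xyz":[-2.6,0,-2.6],"delta_rot":[0,0,0],"claw":0.5},{"xyz":[-2.6,0,-2.6],"delta_rot":[0,0,0],"claw":0.5}]' 50
python3 - <<'E'
from h import *
import pickle
from scipy.optimize import least_squares
s=r.get_state(); c=snap('wrist','w9.png'); pickle.dump((s,c),open('w9.pkl','wb'))
g=cv2.cvtColor(c['img'],cv2.COLOR_BGR2HSV)
m=(g[...,1]<60)&(g[...,2]<130); m[222:]=0
n,l,st,ce=cv2.connectedComponentsWithStats(m.astype(np.uint8))
i=1+np.argmax(st[1:,4]); print(st[i],ce[i]); m=l==i
L=[];
for v in range(st[i,1]+14,220,4):
    x=np.where(m[v])[0]; L.append((v,x.min()-.5,x.max()+.5))
L=np.array(L); f=192/np.tan(np.radians(c['fovy']/2))
w=np.polyfit(L[:,0],L[:,2]-L[:,1],1); 
for v in (st[i,1],215): print(v,'width',np.polyval(w,v),'depth',f*.016/np.polyval(w,v))
mid=np.polyfit(L[:,0],(L[:,1]+L[:,2])/2,1)
R,e=cam(c,s)
for v in (st[i,1]+8,120,215):
    dep=f*.016/np.polyval(w,v); u=np.polyval(mid,v)
    print(v,u,e+R@np.array([(u-c['cx'])/f*dep,-(v-c['cy'])/f*dep,-dep]))
E
python3 rise.py
```

```text
time_s: 29.72
tcp_pos: [0.5585, 0.01, 0.0751]
eef_rot: [179.9, -0.0, -96.0]
contact_force: [0.1, -0.7, 0.6]
gripper_width: 0.0436
gripper_force: 0.0
[ 245   42   23  180 4006] [256.2359 133.5177]
42 width 21.68092334494773 depth 0.23888456473416655
215 width 23.255705574912884 depth 0.222708269143198
50 256.62312717770027 [ 0.5463 -0.0972  0.0056]
120 256.30452961672466 [ 0.5517 -0.0484  0.0267]
215 255.87214721254347 [0.5585 0.0135 0.0534]
7mm px [-0.0287 -1.285 ] [227.3885 142.1324]
(229, 149) [-1.2494 -0.3527] 0.608
(218, 140) [ 0.0006 -0.7495] 0.926
(222, 151) [-0.1244 -1.135 ] 0.849
(214, 144) [ 0.1743 -0.4936] 0.943
(222, 156) [-0.3451 -1.4423] 0.787
(216, 148) [ 0.253  -0.7656] 0.911
```

```bash
python3 - <<'E'
from h import *
import pickle
s,c=pickle.load(open('w9.pkl','rb'))
a=np.radians(84);X=np.array([np.cos(a),np.sin(a)]);dr=-.0305
for th in (10,11,12,13,14,15,16):
    t=np.radians(th)
    for z in np.arange(0,.06,.0005):
        p=ray(c,256.6,41.5,z,s); d=(p[:2]-M)@X
        if z>.054+.018/np.cos(t)-np.tan(t)*(dr-d): break
    print(th,'handle d',d,'z',z,'toe d',d+.248*np.cos(t),'toe top',z+.248*np.sin(t),p)
E
```

```text
10 handle d -0.22934492399628365 z 0.0375 toe d 0.014887398750743935 toe top 0.08056474806139871 [ 0.5464 -0.098   0.0375]
11 handle d -0.22988822618397378 z 0.034 toe d 0.013555315311046895 toe top 0.08132063085338312 [ 0.5463 -0.0985  0.034 ]
12 handle d -0.2305091429699054 z 0.03 toe d 0.012071462012078399 toe top 0.08156209932280431 [ 0.5462 -0.0991  0.03  ]
13 handle d -0.23105244515759554 z 0.0265 toe d 0.010591330909142799 toe top 0.08228786147727853 [ 0.5462 -0.0997  0.0265]
14 handle d -0.23167336194352717 z 0.0225 toe d 0.008959978172919963 toe top 0.0824966301087176 [ 0.5461 -0.1003  0.0225]
15 handle d -0.23221666413121733 z 0.019 toe d 0.007332940788471604 toe top 0.08318712318542515 [ 0.546  -0.1008  0.019 ]
16 handle d -0.23283758091714896 z 0.015 toe d 0.005555319675554116 toe top 0.0833580642426158 [ 0.5459 -0.1014  0.015 ]
```

```bash
python3 - <<'E'
from h import *
bargo(.0128,.0792,-11.5,gz=.005);bargo(.0128,.0792,-11.5,gz=-.0285)
E
```

```text
d 0.0128 tcp [0.5591 0.0109 0.0512] rows [-0.0551 -0.0124  0.7997] rot [  0.0587 -11.5242  -0.038 ]
d 0.0128 tcp [0.5598 0.0175 0.0184] rows [-0.2782 -0.0134  1.8939] rot [  0.0587 -11.5242  -0.038 ]
```

```bash
python3 -m crank '[{"xyz":[-0.06,-0.01,0.4],"delta_rot":[0,-6,0],"claw":0.5},{"xyz":[-0.06,-0.01,0.8],"delta_rot":[0,-11.5,0],"claw":0.5},{"xyz":[-0.06,-0.01,0.8],"delta_rot":[0,-11.5,0],"claw":0.5},{"xyz":[-0.18,-0.01,1.4],"delta_rot":[0,-11.5,0],"claw":0.5},{"xyz":[-0.28,-0.01,1.89],"delta_rot":[0,-11.5,0],"claw":0.5},{"xyz":[-0.28,-0.01,1.89],"delta_rot":[0,-11.5,0],"claw":0.5}]' 50
python3 -m crank '[{"xyz":[0,0,0],"delta_rot":[0,0,0],"claw":1},{"xyz":[0,0,0],"delta_rot":[0,0,0],"claw":1},{"xyz":[0,0,0],"delta_rot":[0,0,0],"claw":1},{"xyz":[0,0,0],"delta_rot":[0,0,0],"claw":1},{"xyz":[0,0,0],"delta_rot":[0,0,0],"claw":1}]' 50
```

```text
time_s: 30.58
tcp_pos: [0.5588, 0.0189, 0.017]
eef_rot: [179.8, 11.4, -96.0]
contact_force: [0.1, 0.2, -0.3]
gripper_width: 0.0436
gripper_force: 0.0
time_s: 31.2
tcp_pos: [0.5614, 0.0182, 0.0197]
eef_rot: [-179.9, 11.5, -96.0]
contact_force: [0.7, -1.7, 5.3]
gripper_width: 0.0019
gripper_force: 2.2
```

```bash
python3 -m crank '[{"xyz":[0,0,-0.5],"delta_rot":[0,0,0],"claw":0.6},{"xyz":[0,0,-0.5],"delta_rot":[0,0,0],"claw":0.5},{"xyz":[0,0,-0.5],"delta_rot":[0,-1.5,0],"claw":0.5},{"xyz":[0,0,-0.5],"delta_rot":[0,-1.5,0],"claw":0.5},{"xyz":[0,0,0],"delta_rot":[0,-1.5,0],"claw":0.5},{"xyz":[0,0,0.22],"delta_rot":[0,-1.5,0],"claw":0.5},{"xyz":[0,0,0.22],"delta_rot":[0,-1.5,0],"claw":0.5}]' 50 | egrep 'tcp|force|width'
python3 -m crank '[{"xyz":[0,0,0.22],"delta_rot":[0,0,0],"claw":0.5}]' 50 >/dev/null; python3 - <<'E'
from h import *
s=r.get_state();c=snap('wrist','w10.png');print(s['time_s'],s['tcp_pos'],s['eef_rot'],s['contact_force'])
g=cv2.cvtColor(c['img'],cv2.COLOR_BGR2HSV);m=(g[...,1]<60)&(g[...,2]<130);m[222:]=0
n,l,st,ce=cv2.connectedComponentsWithStats(m.astype(np.uint8));i=1+np.argmax(st[1:,4]);print(st[i],ce[i])
f=192/np.tan(np.radians(c['fovy']/2))
for v in(40,80,120,160,200,218):
    x=np.where(l[v]==i)[0]
    if len(x): print(v,x.min(),x.max(),f*.016/len(x))
E
```

```text
tcp_pos: [0.5595, 0.0198, 0.0111]
contact_force: [-0.4, 0.6, -0.4]
gripper_width: 0.044
gripper_force: 0.0
32.2 [0.5609 0.0212 0.006 ] [-179.9718   12.9935  -95.9698] [ 0.0034  1.3926 -0.9507]
[ 239    0   39  222 8011] [257.6336 107.4777]
40 239 276 0.13629573516559654
80 240 276 0.13997940368358563
120 240 275 0.14386772045257412
160 241 274 0.15233052753801968
200 241 274 0.15233052753801968
218 242 274 0.15694660413008088
```

```bash
python3 -m crank '[{"xyz":[0,0,-0.12],"delta_rot":[0,0,0],"claw":0.5},{"xyz":[0,0,-0.12],"delta_rot":[0,0,0],"claw":0.6},{"xyz":[0,0,-0.12],"delta_rot":[0,0,0],"claw":1},{"xyz":[0,0,-0.12],"delta_rot":[0,0,0],"claw":1},{"xyz":[0,0,-0.12],"delta_rot":[0,0,0],"claw":1},{"xyz":[0,0,-0.12],"delta_rot":[0,0,0],"claw":1},{"xyz":[0,0,-0.12],"delta_rot":[0,0,0],"claw":1}]' 50
```

```text
time_s: 33.12
tcp_pos: [0.5602, 0.0203, 0.0094]
eef_rot: [180.0, 13.0, -96.0]
contact_force: [-0.9, 0.6, 0.5]
gripper_width: 0.0151
gripper_force: 50.0
```

```bash
python3 - <<'E'
from h import *
s=r.get_state(); R=Ro.from_euler('xyz',s['eef_rot'],degrees=True);p=s['tcp_pos']
a=np.radians(84);X=np.array([np.cos(a),np.sin(a),0]);Y=np.array([-X[1],X[0],0]);C=np.array([*(M-.029*X[:2]),.064])
for th,up,back in [(4,.0008,0),(8,.0015,0),(11,.0015,0),(11,.002,.07)]:
    Q=Ro.from_rotvec(Y*np.radians(th)); P=C+Q.apply(p-C)+[0,0,up]-back*X; R2=Q*R
    print(th,P,R.inv().apply(P-p)/.03,np.degrees((R.inv()*R2).as_rotvec()))
E
```

```text
4 [0.5598 0.0167 0.016 ] [ 0.0678  0.0002 -0.2415] [-0.0003  4.      0.0026]
8 [0.5595 0.0135 0.0228] [ 0.121   0.0003 -0.4844] [-0.0006  8.      0.0052]
11 [0.5592 0.0114 0.0274] [ 0.1548  0.0004 -0.6519] [-0.0008 11.      0.0072]
11 [ 0.5519 -0.0582  0.0279] [ 2.4246  0.0009 -1.1927] [-0.0008 11.      0.0072]
```

```bash
python3 -m crank '[{"xyz":[0.035,0,-0.13],"delta_rot":[0,2,0],"claw":1},{"xyz":[0.07,0,-0.25],"delta_rot":[0,4,0],"claw":1},{"xyz":[0.095,0,-0.37],"delta_rot":[0,6,0],"claw":1},{"xyz":[0.12,0,-0.49],"delta_rot":[0,8,0],"claw":1},{"xyz":[0.14,0,-0.57],"delta_rot":[0,9.5,0],"claw":1},{"xyz":[0.155,0,-0.655],"delta_rot":[0,11,0],"claw":1},{"xyz":[0.155,0,-0.655],"delta_rot":[0,11,0],"claw":1},{"xyz":[0.155,0,-0.655],"delta_rot":[0,11,0],"claw":1}]' 50
python3 - <<'E'
from h import *
s=r.get_state();c=snap('wrist','w11.png')
g=cv2.cvtColor(c['img'],cv2.COLOR_BGR2HSV);m=(g[...,1]<60)&(g[...,2]<130);m[222:]=0
n,l,st,ce=cv2.connectedComponentsWithStats(m.astype(np.uint8));i=1+np.argmax(st[1:,4]);print(st[i])
f=192/np.tan(np.radians(c['fovy']/2))
for v in(30,70,110,150,190,215):
    x=np.where(l[v]==i)[0]
    D=f*.016/len(x); y=-(v-c['cy'])/f*D
    print(v,len(x),'x',.0737-.275*D+.961*y,'behind tcp',.188-(.961*D+.275*y))
E
```

```text
time_s: 34.12
tcp_pos: [0.5592, 0.0114, 0.0273]
eef_rot: [180.0, 2.0, -96.0]
contact_force: [-0.6, -0.1, -2.8]
gripper_width: 0.0153
gripper_force: 50.0
[ 237    0   38  222 7786]
30 37 x 0.10202142653349905 behind tcp 0.03435977776321325
70 36 x 0.0857236883816518 behind tcp 0.03498088270108027
110 36 x 0.06863924393720736 behind tcp 0.039869771589969155
150 34 x 0.05025214063939602 behind tcp 0.03633269933055558
190 33 x 0.03090402368907469 behind tcp 0.0370700538557239
215 32 x 0.01755414942935827 behind tcp 0.0357909930387153
```

```bash
python3 - <<'E'
from h import *
for fn in('w6.png','w11.png'):
    im=cv2.imread('pics/'+fn); out=[]
    for v in range(8,222,6):
        g=im[v].astype(float); 
        sat=(g[:,2]-g[:,0])  # wood is warm
        row=sat[215:300]; k=np.where(row<25)[0]; lo,hi=k.min()+215,k.max()+215
        # subpixel at threshold
        a=lo-(25-sat[lo])/(sat[lo-1]-sat[lo]); b=hi+(25-sat[hi])/(sat[hi+1]-sat[hi]); out.append(b-a)
    print(fn,np.round(out,1))
E
```

```text
w6.png [29.1 35.  37.  37.  37.  36.2 36.2 35.9 35.7 35.7 35.4 35.3 35.3 35.
 34.8 34.8 34.5 34.1 34.1 33.8 33.6 33.5 33.4 33.3 33.  33.  32.8 32.5
 32.5 32.1 31.5 31.3 31.  31.1 31.  30.7]
w11.png [37.4 37.7 37.7 37.5 36.8 37.1 37.  36.6 36.4 36.1 36.2 36.  36.  36.
 35.6 35.6 35.5 35.4 34.9 34.3 34.2 34.2 33.8 33.8 33.7 33.6 33.5 33.4
 33.4 33.1 32.8 32.9 32.5 32.7 32.5 32.2]
```

```bash
python3 -m crank '[{"xyz":[0.1,0,-0.05],"delta_rot":[0,0,0],"claw":1},{"xyz":[0.4,0,-0.07],"delta_rot":[0,0,0],"claw":1},{"xyz":[0.8,0,-0.09],"delta_rot":[0,0,0],"claw":1},{"xyz":[1.3,0,-0.12],"delta_rot":[0,0,0],"claw":1},{"xyz":[1.9,0,-0.15],"delta_rot":[0,0,0],"claw":1},{"xyz":[2.5,0,-0.19],"delta_rot":[0,0,0],"claw":1},{"xyz":[3.2,0,-0.2],"delta_rot":[0,0,0],"claw":1},{"xyz":[4.2,0,-0.2],"delta_rot":[0,0,0],"claw":1},{"xyz":[5.2,0,-0.2],"delta_rot":[0,0,0],"claw":1},{"xyz":[6,0,-0.2],"delta_rot":[0,0,0],"claw":1},{"xyz":[6,0,-0.2],"delta_rot":[0,0,0],"claw":1},{"xyz":[6,0,-0.2],"delta_rot":[0,0,0],"claw":1}]' 50
python3 rise.py
python3 - <<'E'
from h import *
s=r.get_state();go([*s['tcp_pos'][:2],-.015],[180,0,-96])
E
```

```text
time_s: 35.67
tcp_pos: [0.5404, -0.1682, 0.0273]
eef_rot: [180.0, 2.0, -96.0]
contact_force: [-0.7, -0.0, -1.8]
gripper_width: 0.0158
gripper_force: 50.0
7mm px [-0.0287 -1.285 ] [227.3885 142.1324]
(229, 149) [-0.1259 -1.325 ] 0.535
(218, 140) [-0.0113 -0.7404] 0.923
(222, 151) [-0.0647 -1.1201] 0.879
(214, 144) [ 0.1624 -0.4898] 0.942
(222, 156) [-0.2281 -1.3508] 0.845
(216, 148) [ 0.2214 -0.7503] 0.908
rows xyz [ 0.0492 -0.0003  1.4092] rot [ 0.0134  2.0005 -0.0113]
```

```bash
python3 -m crank '[{"xyz":[0.01,0,0.4],"delta_rot":[0,0,0],"claw":1},{"xyz":[0.03,0,0.9],"delta_rot":[0,0,0],"claw":1},{"xyz":[0.05,0,1.4],"delta_rot":[0,0,0],"claw":1},{"xyz":[0.05,0,1.4],"delta_rot":[0,0,0],"claw":1}]' 50 | egrep 'tcp|cont'
for i in 1 2; do python3 -m crank '[{"xyz":[0,0,0.1],"delta_rot":[0,0,0],"claw":1},{"xyz":[0,0,0.15],"delta_rot":[0,0,0],"claw":1},{"xyz":[0,0,0.15],"delta_rot":[0,0,0],"claw":1}]' 50 | egrep 'tcp|cont'; done
```

```text
tcp_pos: [0.5392, -0.1675, -0.0168]
contact_force: [-0.8, -0.1, -1.5]
tcp_pos: [0.5408, -0.1676, -0.019]
contact_force: [0.2, -0.3, -2.2]
tcp_pos: [0.5405, -0.1674, -0.0239]
contact_force: [-0.2, 0.5, -2.0]
```

```bash
for i in 1 2 3; do python3 -m crank '[{"xyz":[0,0,0.05],"delta_rot":[0,0,0],"claw":1},{"xyz":[0,0,0.05],"delta_rot":[0,0,0],"claw":1}]' 50 | egrep 'tcp|cont'; done
```

```text
tcp_pos: [0.5406, -0.1674, -0.0253]
contact_force: [0.1, 0.1, -1.9]
tcp_pos: [0.5407, -0.1673, -0.0268]
contact_force: [-0.8, 1.5, -1.1]
tcp_pos: [0.5408, -0.1672, -0.0282]
contact_force: [-0.4, 0.7, -1.1]
```

```bash
python3 -m crank '[{"xyz":[0,0,0.03],"delta_rot":[0,0,0],"claw":1},{"xyz":[0,0,0.03],"delta_rot":[0,0,0],"claw":1},{"xyz":[0,0,0.03],"delta_rot":[0,0,0],"claw":1}]' 3 | egrep 'tcp|cont|grip'
python3 -m crank '[{"xyz":[0,0,0],"delta_rot":[0,0,0],"claw":0.8},{"xyz":[0,0,0],"delta_rot":[0,0,0],"claw":0.65},{"xyz":[0,0,0],"delta_rot":[0,0,0],"claw":0.5},{"xyz":[0,0,0],"delta_rot":[0,0,0],"claw":0.4},{"xyz":[0,0,-1],"delta_rot":[0,0,0],"claw":0.4},{"xyz":[0,0,-2.5],"delta_rot":[0,0,0],"claw":0.4},{"xyz":[0,0,-4],"delta_rot":[0,0,0],"claw":0.4},{"xyz":[0,0,-4],"delta_rot":[0,0,0],"claw":0.4}]' 3
python3 - <<'E'
from h import *
s=r.get_state();c=snap('wrist','w12.png')
g=cv2.cvtColor(c['img'],cv2.COLOR_BGR2HSV);m=(g[...,1]<60)&(g[...,2]<130);m[222:]=0
n,l,st,ce=cv2.connectedComponentsWithStats(m.astype(np.uint8));i=1+np.argmax(st[1:,4]);print(st[i])
for v in(st[i,1]+15,120,170,218):
    x=np.where(l[v]==i)[0]; a=ray(c,x.min()-.5,v,.008,s);b=ray(c,x.max()+.5,v,.008,s);print(v,(a+b)/2,np.linalg.norm(a-b))
E
```

```text
tcp_pos: [0.5407, -0.1673, -0.0291]
contact_force: [0.1, 0.1, -0.7]
gripper_width: 0.0158
gripper_force: 3.5
time_s: 39.1
tcp_pos: [0.543, -0.1718, 0.0949]
eef_rot: [-179.6, 2.0, -96.0]
contact_force: [-0.2, 0.1, -1.4]
gripper_width: 0.0527
gripper_force: 0.0
[ 250   41   21  181 3346]
56 [ 0.5295 -0.2732  0.008 ] 0.01634259424553199
120 [ 0.5344 -0.2246  0.008 ] 0.015670851601571518
170 [ 0.5391 -0.1823  0.008 ] 0.01557445645358276
218 [ 0.544  -0.1377  0.008 ] 0.015436295361935814
```

```bash
python3 -m crank '[{"xyz":[0,0,-1],"delta_rot":[0,0,0],"claw":0.4},{"xyz":[0,0,-1],"delta_rot":[0,0,0],"claw":0.4}]' 3 >/dev/null
python3 - <<'E'
from h import *
import pickle
a=pickle.load(open('c0.pkl','rb'))[0]['img'];b=snap('side','s13.png')['img']
f=lambda i:cv2.cvtColor(i,cv2.COLOR_BGR2GRAY).astype(np.float32)[160:184,230:254]
print(cv2.findTransformECC(f(a),f(b),np.eye(2,3,dtype=np.float32),cv2.MOTION_TRANSLATION))
print(job.close_job())
E
```

```text
(0.9997909090536099, array([[1.    , 0.    , 0.0108],
       [0.    , 1.    , 0.0255]], dtype=float32))
the job is handed in; nothing more can be done
None
```

I levered the top shoe up until it met resistance at the collars, drew the bar out and laid it on open bench, then handed the job in at about 39 s; no verdict came back. The images show the shoe staying up, the bar lying flat and the fulcrum block unmoved.

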